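# Start the bench dispenser from its control box

### The job

Start up the dispensing machine from the white control box: push the raised end of the see-saw rocker fully down, then press the plain round button fully in (it stays in), and then press the square key fully down and keep holding it, finishing your program while it is still held down. Press them only in that order, do not press the mushroom-headed stop button, and leave the jar, the cup and the tape roll where they stand.

Things in the scene. Friction and masses are not known exactly. Their poses are not given: they have to be found in the camera images.
- panel: white control box fixed to the table, 230 (x) x 250 (y) x 70 mm high, grey-painted top; origin at the centre of its underside, z up, x pointing away from the robot (yaw within 0.4 rad). Four white plastic controls on black bases stand on its flat top, one in each quarter, 50 mm along x and 50 mm along y from the middle; which has which quarter varies
- rocker_end (a point): point to push, on top of the rocker's paddle near its far (panel +x) end, 22 mm from the hinge. Paddle: white bar 64 mm long (panel x) x 32 x 10 mm, a thin dark line across this end; hinged across its middle, 20 mm above the panel top, on a 78 x 46 x 6 mm base with cheeks 22 mm high at the hinge. This point is about 31 mm above the panel top at the start, 20 mm when pushed fully over
- rocker (a joint): angle of the rocker: 0 (far end up, off; it starts at 0 to 0.05) to 0.50 rad (far end fully down, on). Stiff hinge without a spring, about 0.05 N m (2 to 5 N at the end): it stays where it is left. Up to 0.42 counts as not fully down
- latch_top (a point): centre of the top of the plain round button: white flat-topped cylinder 34 mm in diameter, in a round black housing 50 mm in diameter and 12 mm high; its top is 25 mm above the panel top when out, 17 mm when fully in. Pressed straight down
- latch (a joint): how far the round button is pushed in: 0 (out; it starts at 0 to 0.001) to 0.008 m (fully in). It moves against about 3 N of friction and stays where it is left. Up to 0.0065 counts as not fully in
- key_top (a point): centre of the top of the square key: white flat-topped key 36 x 36 mm in a square black housing 50 x 50 mm, 12 mm high; its top is 24 mm above the panel top when up, 17 mm when fully down. Pressed straight down
- key_base: the square key's fixed black housing, 50 x 50 x 12 mm, which carries the key; origin at the centre of its underside, on the panel top
- key (a joint): how far the square key is pressed: 0 (up) to 0.007 m (fully down). Spring-loaded: it begins to move at about 2 N, is fully down at 6 N and comes back up when released. Up to 0.005 counts as not held down
- stop_top (a point): centre of the top of the mushroom-headed stop button: domed white head 54 mm in diameter that hides its stem and 44 mm base from above, top 39 mm above the panel top. Leave it alone
- stop (a joint): how far the stop button is pressed: 0 (up) to 0.006 m, sprung; it must stay under 0.002
- jar: closed jar, 48 mm in diameter, 70 mm high, loose on the table beside the box; origin at the centre of its underside. Leave it alone
- cup: white open cup, 64 mm across the rim, 75 mm high, loose on the table beside the box; origin at the centre of its underside. Leave it alone
- tape: roll of brown tape lying flat, 90 mm outside and 60 mm inside diameter, 24 mm high, loose on the table beside the box; origin at the centre of its underside. Leave it alone

How it is judged:
On the way, in this order (a step that is already met when the one before it is completed fails the run):
1. the rocker's raised end is pushed fully down (value of joint rocker above 0.42 rad), for 0.1 s.
2. the round button is pressed fully in (value of joint latch above 0.0065 m), for 0.1 s.
3. the square key is pressed fully down by the fingers (value of joint key above 0.005 m and contact force between the fingers and key_base above 1 N), for 0.2 s.
At the end, for the whole second after the job is handed in: The rocker is over by more than 0.42 rad, the round button is in by more than 6.5 mm, and the fingers hold the square key down by more than 5 mm (pushing with more than 1 N) through the last second; the stop button is up (all of step 3 and value of joint rocker above 0.42 rad and value of joint latch above 0.0065 m and value of joint stop below 0.002 m); the arm keeps its last pose, push and grip.
It fails at once if the round button is pressed (over 3 mm) while the rocker is not over (value of joint latch above 0.003 m and value of joint rocker below 0.35 rad).
It fails at once if the square key is pressed (over 2.5 mm) before the rocker is over and the round button is in (value of joint key above 0.0025 m and (value of joint latch below 0.0055 m or value of joint rocker below 0.35 rad)).
It fails at once if the stop button is pressed (value of joint stop above 0.002 m).
It fails at once if the jar, the cup or the tape roll is moved, lifted or knocked (over 20 mm) (distance of any of jar, cup, tape from where it was at the start of the episode above 0.02 m).
It also fails if it takes over 35 s, if anything falls off the work surface, if the arm or the gripper's body presses on something with over 40 N, if the wrist force passes 120 N, or if a joint passes its speed limit or range.

### The arm

A 6-joint arm with a two-finger parallel gripper is mounted at the origin on the work surface. World frame = base frame: x ahead of the robot, y to its left, z up, the work surface at z = 0. Lengths are in m, angles in rad, forces in N, time in s.
With the tool pointing down it reaches from about 0.25 to 0.725 m from the base axis. Payload 4 kg.
Tool frame: the origin (TCP) lies on the centre line of the jaws, within the pads' length; the fingertips stand 22 mm ahead of it and the grasp point (between the pads) lies 3 mm ahead of it; z points along the fingers, y is the line along which they close (so a half turn about z gives the same grasp; the last joint's range is limited). The gripper opens to 85 mm and grips with 20 to 120 N. Pads are 22 mm wide; open, the fingers measure 114 mm over their backs; the gripper's body (76 mm by 85 mm) begins 54 mm behind the grasp point. The pads swing forward as they close: fully open they stand 13 mm farther back than shut.
Start: joints at [1.248, 0.241, 0.005, 1.335, 0, 1.571], TCP at [0.159, 0.474, 0.253] pointing down, gripper open.
Joint ranges: [-2.72, 2.72], [-1.05, 1.87], [-1.09, 1.28], [-1.99, 2.15], [-1.42, 1.44], [-3.14, 3.14]. Speed limits (rad/s): [2.79, 2.79, 3.14, 3.14, 3.14, 3.14].

### API

Orientations are given as a unit quaternion [x, y, z, w].
In Python, from workcell import bot gives the robot as it stands.
- The arm moves only by the shell command python3 -m inch 'ROWS'. ROWS is JSON, one flat list of numbers, 7 for each row, row after row: the shift along the world's x, y, z in mm, then the turn, a rotation vector about the world's x, y, z in rad, then the opening in per cent of the stroke, from 0 (shut) to 100 (fully open). A call has 1 to 8 rows; each row is the pose to reach, as a shift and turn from the pose commanded when the call began; what a row does not reach only later rows make up. A row lasts 1/12 s, in which the tool goes at most 41.7 mm and 7.16 degrees, less where a joint would pass 70% of its speed; a pose out of reach is approached as far as the arm can. A call with a gripper value outside its range is refused whole. The fingers move at their own pace and stop on an object; the grip force is fixed at half the most. Time passes only in rows, so rows that repeat a pose let the fingers close. It gives the time, the measured TCP pose, the force, the opening and the grip force at its end, in the units of the state.
- bot.get_obs(): the state, without advancing time (a new reading comes with each control period).
- bot.camera(name): name is "side" or "top"; returns the picture (384x512x3 uint8, blue, green, red); there is no depth.
- bot.camera_info(name): a dict with "intrinsics" (3x3 intrinsics, pixels), "distortion" ([k1, k2, p1, p2, k3] as OpenCV has them; the pictures are not rectified), "camera_from_world" (4x4, takes a point from world to camera coordinates). Camera axes: x right, y down, z forward; pixel columns grow to the right and rows downward; lengths in m; the calibration is good to about 2 mm. A picture is of the moment at which its call begins. camera_info takes no time and is no camera call.
- bot.job_done(): hands the job in; it is judged then, once.
Trained networks look in the newest picture that a camera, given by its name, has taken for a name from the list of things; names that differ only in an ending like _2 or _b are one class to them, and where a whole thing is asked for, a point or a joint stands for the part that bears it (a point fixed in the world has none). Each returns a list of dicts, best first, with "confidence" (0 to 1); they miss things now and then, are a little off and sometimes report something else, mostly with a low value. They report only what shows in the picture. A call takes as long as a camera call.
- bot.silhouettes(camera, target): "mask" (384x512 bool, what is visible of it) and "uv" ([column, row] in pixels, amid what is visible of it).
- bot.spot_point(camera, target): "uv" ([column, row] in pixels: a listed point, or the origin of a listed thing).
The state is a dict: "clock": time; "joint_pos": joint angles; "joint_vel": joint speeds; "tau": joint torques, N m; "eef_pos": TCP position; "tool_rot": TCP orientation; "ft_force": force on the tool from outside, world axes, zero at the start; "ft_torque": the same for the moment, N m; "grip_width": finger opening in m; "grasp_force": force on a finger pad.
Only numpy, scipy, OpenCV 4.12 (cv2) and the standard library are available. Lean on these libraries where they do the work, as an engineer would, in place of code of your own. Each camera call takes 0.05 s, during which the arm holds its last target. There are 200 camera calls.

## Working session

There is one attempt and no reset: what is moved stays moved. The work goes in short steps, Python scripts to look and compute and a shell command to move; the robot and the scene stay as the last step left them, time stands still between calls to the robot, and variables do not carry over. Pictures are saved under pics/ and viewed, at most 10 in all, crops included, and the job is handed in when it is done.

```bash
mkdir -p pics; cat > h.py <<'E'
import numpy as np, cv2
from workcell import bot
def ray(cam,uv):
    i=bot.camera_info(cam); K=np.array(i["intrinsics"]); d=np.array(i["distortion"]); T=np.array(i["camera_from_world"])
    n=cv2.undistortPoints(np.array([[uv]],float),K,d)[0,0]
    R=T[:3,:3]; c=-R.T@T[:3,3]; return c,R.T@np.array([n[0],n[1],1])
def atz(cam,uv,z):
    c,r=ray(cam,uv); return c+r*(z-c[2])/r[2]
E
python3 - <<'E'
from h import *
ims=[]
for c in("top","side"):
    im=bot.camera(c).copy()
    for n,z in(("rocker_end",.101),("latch_top",.095),("key_top",.094),("stop_top",.109),("panel",0),("key_base",.07),("jar",0),("cup",0),("tape",0)):
        for p in bot.spot_point(c,n)[:2]:
            if p["confidence"]<.3: continue
            print(c,n,round(p["confidence"],2),np.round(p["uv"],1),np.round(atz(c,p["uv"],z),4))
            u=tuple(int(x) for x in p["uv"]); cv2.circle(im,u,2,(0,0,255),-1); cv2.putText(im,n[:4],u,0,.4,(0,0,255))
    cv2.imwrite(f"pics/{c}0.png",im)
o=bot.get_obs();print(o["clock"],o["eef_pos"],o["tool_rot"],o["grip_width"],o["ft_force"])
E
```

```text
top rocker_end 0.72 [311.9 201. ] [ 0.5405 -0.119   0.101 ]
top latch_top 0.62 [270.4 204.9] [ 0.5303 -0.012   0.095 ]
top key_top 0.61 [273.6 170.3] [ 0.6223 -0.0204  0.094 ]
top stop_top 0.59 [313.3 170.3] [ 0.6199 -0.1229  0.109 ]
top panel 0.65 [289.6 193.6] [ 0.5763 -0.071   0.    ]
top key_base 0.63 [271.3 170.8] [ 0.6263 -0.0156  0.07  ]
top jar 0.82 [206.2 190.7] [0.5826 0.1654 0.    ]
top cup 0.67 [371.  184.8] [ 0.6039 -0.3059  0.    ]
top tape 0.57 [363.2 238.5] [ 0.4502 -0.2777  0.    ]
side rocker_end 0.69 [288.8 229.9] [ 0.536  -0.1179  0.101 ]
side latch_top 0.77 [258.2 202.1] [ 0.5259 -0.0137  0.095 ]
side key_top 0.77 [298.2 187.8] [ 0.6248 -0.0133  0.094 ]
side stop_top 0.83 [325.1 213.2] [ 0.6189 -0.1195  0.109 ]
side stop_top 0.61 [244. 182.] [0.5226 0.0438 0.109 ]
side panel 0.84 [285.7 242.1] [ 0.567 -0.064  0.   ]
side panel 0.38 [243.1 182.3] [0.5793 0.1639 0.    ]
side key_base 0.93 [301.8 197.6] [ 0.6304 -0.0218  0.07  ]
side jar 0.83 [244.1 184.2] [0.5781 0.1559 0.    ]
side jar 0.59 [284.8 240.7] [ 0.5674 -0.0595  0.    ]
side cup 0.67 [362.6 319.9] [ 0.5901 -0.3008  0.    ]
side tape 0.76 [291.3 344.6] [ 0.4476 -0.2796  0.    ]
side tape 0.58 [290.8 239. ] [ 0.5816 -0.0615  0.    ]
1.0 [0.1586187  0.47416628 0.25329951] [ 1.60727239e-01  9.86998862e-01 -5.21724077e-06  1.35604556e-06] 0.08538432654556811 [-0.09587649 -0.48872497 -0.14471515]
```

```bash
python3 - <<'E'
import cv2,numpy as np
a=cv2.imread("pics/top0.png")[130:260,190:390];b=cv2.imread("pics/side0.png")[150:350,210:400]
s=lambda i,f:cv2.resize(i,None,fx=f,fy=f,interpolation=cv2.INTER_CUBIC)
a=s(a,2);b=s(b,2)
c=np.zeros((400,780,3),np.uint8);c[:260,:400]=a;c[:400,400:780]=b
cv2.imwrite("pics/c0.png",c)
E
```

```text
(no output)
```

View pics/c0.png

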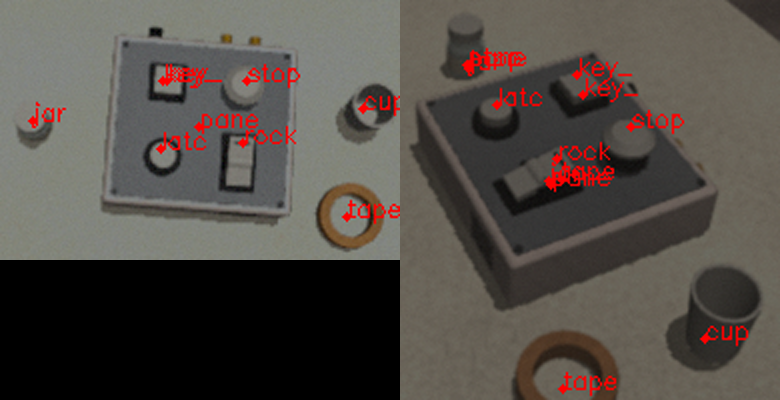

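The close-up shows the key at the far left of the panel (top view about 273,170), the stop at the far right (313,170), the round button at the near left (270,205) and the rocker at the near right (312,201). The networks' labels match the picture, apart from low-confidence duplicates. Next I fit the panel pose and read the top-camera silhouettes.

```bash
cat > fit.py <<'E'
from h import *
from scipy.optimize import least_squares
M={"rocker_end":(-28,-50,101),"latch_top":(-50,50,95),"key_top":(50,50,94),"stop_top":(50,-50,109),"key_base":(50,50,70)}
obs=[]
for c in("top","side"):
    i=bot.camera_info(c);bot.camera(c)
    for n,m in M.items():
        p=bot.spot_point(c,n)
        if p and p[0]["confidence"]>.5: obs.append((c,n,np.array(m)/1e3,np.array(p[0]["uv"])))
def W(q,m): 
    s,k=np.sin(q[2]),np.cos(q[2]); return np.array([q[0]+k*m[0]-s*m[1],q[1]+s*m[0]+k*m[1],m[2]])
def proj(c,P):
    i=bot.camera_info(c);T=np.array(i["camera_from_world"])
    return cv2.projectPoints(P.reshape(1,3),cv2.Rodrigues(T[:3,:3])[0],T[:3,3],np.array(i["intrinsics"]),np.array(i["distortion"]))[0][0,0]
r=lambda q:np.concatenate([proj(c,W(q,m))-uv for c,n,m,uv in obs])
f=least_squares(r,[.575,-.07,0],loss="soft_l1")
print(f.x);
for (c,n,_,_),e in zip(obs,r(f.x).reshape(-1,2)): print(c,n,np.round(e,1))
for n,m in M.items(): print(n,np.round(W(f.x,np.array(m)/1e3),4))
# white-on-top centroid of mask of panel outline
for c in("top",):
    bot.camera(c); s=bot.silhouettes(c,"panel")
    if s:
        k=s[0]["mask"].astype(np.uint8); cn=max(cv2.findContours(k,0,1)[0],key=cv2.contourArea)
        b=cv2.boxPoints(cv2.minAreaRect(cn)); w=np.array([atz(c,x,.07)[:2] for x in b]);print(w.round(3),w.mean(0))
        e=w-np.roll(w,1,0); print(np.linalg.norm(e,axis=1),np.arctan2(e[:,1],e[:,0]))
E
python3 fit.py
```

```text
[ 0.57150023 -0.06542796 -0.08621398]
top rocker_end [ 0.3 -2.3]
top latch_top [-0.3  2.5]
top key_top [-0.1  4.2]
top key_base [0.9 0.1]
side rocker_end [ 0.6 -1.3]
side latch_top [ 1.6 -2. ]
side key_top [2.6 2.4]
side stop_top [-2.   0.8]
side key_base [-2.1 -2.1]
rocker_end [ 0.5393 -0.1128  0.101 ]
latch_top [ 0.526  -0.0113  0.095 ]
key_top [ 0.6256 -0.0199  0.094 ]
stop_top [ 0.617  -0.1195  0.109 ]
key_base [ 0.6256 -0.0199  0.07  ]
[[ 0.457  0.066]
 [ 0.704  0.056]
 [ 0.693 -0.202]
 [ 0.446 -0.182]] [ 0.57499934 -0.0654655 ]
[0.24860438 0.24659475 0.25830421 0.24779544] [ 1.52508572 -0.03902361 -1.61234341  3.06339542]
```

```bash
python3 -m inch '[128,-196,0,0,0,0.24,0,128,-196,0,0,0,0.24,0,128,-196,0,0,0,0.24,0,128,-196,0,0,0,0.24,0,128,-196,0,0,0,0.24,0,128,-196,0,0,0,0.24,0,128,-196,0,0,0,0.24,0]'
python3 -m inch '[128,-196,0,0,0,0,0,128,-196,0,0,0,0,0,128,-196,0,0,0,0,0,128,-196,0,0,0,0,0,128,-196,0,0,0,0,0,128,-196,0,0,0,0,0,128,-196,0,0,0,0,0]'
python3 -m inch '[128,-196,0,0,0,0,0,128,-196,0,0,0,0,0,128,-196,0,0,0,0,0,128,-196,0,0,0,0,0,128,-196,0,0,0,0,0,128,-196,0,0,0,0,0,128,-196,0,0,0,0,0]'
```

```text
clock: 2.28
eef_pos: [0.2886, 0.2741, 0.2535]
tool_rot: [0.045, 0.999, -0.001, 0.001]
ft_force: [-0.7, -0.8, -0.5]
grip_width: 0.0007
grasp_force: 0.0
clock: 2.87
eef_pos: [0.4171, 0.079, 0.2534]
tool_rot: [0.044, 0.999, -0.001, 0.001]
ft_force: [0.9, 0.2, -0.2]
grip_width: -0.0003
grasp_force: 0.0
clock: 3.45
eef_pos: [0.5451, -0.1172, 0.2523]
tool_rot: [0.044, 0.999, -0.001, 0.0]
ft_force: [0.2, 0.8, -1.2]
grip_width: 0.0002
grasp_force: 0.0
```

```bash
python3 -m inch '[0,0,-40,0,0,0,0,0,0,-80,0,0,0,0,0,0,-110,0,0,0,0,0,0,-110,0,0,0,0,0,0,-110,0,0,0,0]'
python3 - <<'E'
from h import *
c=np.zeros((400,800,3),np.uint8)
a=bot.camera("top")[150:250,250:350];b=bot.camera("side")[180:280,240:340]
c[:,:400]=cv2.resize(a,(400,400),interpolation=2);c[:,400:]=cv2.resize(b,(400,400),interpolation=2)
cv2.imwrite("pics/c1.png",c)
E
```

```text
clock: 3.87
eef_pos: [0.5411, -0.1124, 0.1421]
tool_rot: [0.041, 0.999, 0.001, -0.002]
ft_force: [0.8, 0.4, 0.3]
grip_width: -0.0
grasp_force: 0.0
```

View pics/c1.png

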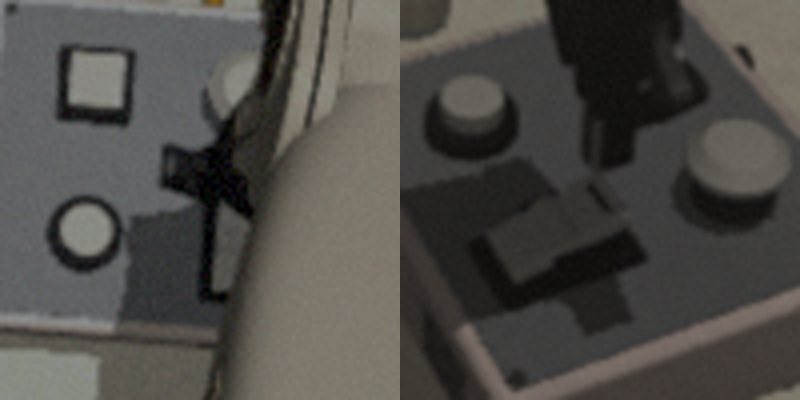

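The fingertip sits just above and slightly beyond the rocker's dark line (side crop: tip about 610,160, line about 600,192). The round button is at top crop (88,231) and the key at (97,80).

```bash
python3 - <<'E'
from h import *
def proj(c,P):
    i=bot.camera_info(c);T=np.array(i["camera_from_world"])
    return cv2.projectPoints(np.array(P).reshape(1,3),cv2.Rodrigues(T[:3,:3])[0],T[:3,3],np.array(i["intrinsics"]),np.array(i["distortion"]))[0][0,0]
print("latch",atz("top",(271.5,207.3),.095),atz("side",(240+72/4-.5,180+95/4-.5),.095))
print("key",atz("top",(273.8,169.6),.094))
print("rock line side",atz("side",(290.5,227.5),.101), "stop side",atz("side",(240+340/4-.5,180+135/4),.105))
P=np.array(bot.get_obs()["eef_pos"]);print(P)
print("tip side",proj("side",P-[0,0,.022]))
for c in("top","side"):
    bot.camera(c)
    for n,z in(("latch",.09),("key",.09),("latch_top",.095),("key_top",.094),("rocker_end",.101)):
        if n in("latch","key"):
            s=bot.silhouettes(c,n); 
            if s: print(c,n,s[0]["confidence"],np.argwhere(s[0]["mask"]).mean(0)[::-1],s[0]["mask"].sum())
        else:
            s=bot.spot_point(c,n)
            if s: print(c,n,s[0]["confidence"],s[0]["uv"],atz(c,s[0]["uv"],z))
E
```

```text
latch [ 0.52410576 -0.01485675  0.095     ] [ 0.52296303 -0.01613258  0.095     ]
key [ 0.62417329 -0.0209688   0.094     ]
rock line side [ 0.54231049 -0.11392988  0.101     ] stop side [ 0.61972765 -0.11690024  0.105     ]
[ 0.54405934 -0.11331746  0.14556236]
tip side [291.71523077 218.58961043]
top key 0.77 [273.44680851 170.23404255] 188
top latch_top 0.7 [271.8, 205.9] [ 0.52776248 -0.01563231  0.095     ]
top key_top 0.58 [276.8, 168.6] [ 0.62694491 -0.02886983  0.094     ]
top rocker_end 0.6 [309.9, 202.2] [ 0.53733365 -0.1137951   0.101     ]
side latch 0.64 [257.77710843 205.65662651] 166
side latch_top 0.55 [256.2, 202.5] [ 0.52170393 -0.01279992  0.095     ]
side rocker_end 0.91 [290.2, 230.0] [ 0.53824012 -0.11940311  0.101     ]
```

```bash
python3 -m inch '[2,-1,-10,0,0,0,0,2,-1,-17,0,0,0,0,2,-1,-22,0,0,0,0,2,-1,-22,0,0,0,0]'
python3 -m inch '[0,0,-3,0,0,0,0,0,0,-5,0,0,0,0,0,0,-5,0,0,0,0]'
```

```text
clock: 4.9
eef_pos: [0.544, -0.1147, 0.1197]
tool_rot: [0.041, 0.999, 0.0, -0.001]
ft_force: [-0.4, -0.3, -0.3]
grip_width: 0.0001
grasp_force: 0.0
clock: 5.15
eef_pos: [0.5446, -0.1148, 0.116]
tool_rot: [0.041, 0.999, 0.0, -0.0]
ft_force: [0.4, 0.0, 0.6]
grip_width: -0.0
grasp_force: 0.0
```

```bash
python3 -m inch '[0,0,-2,0,0,0,0,0,0,-4,0,0,0,0,0,0,-4,0,0,0,0]'
python3 -m inch '[0,0,-2,0,0,0,0,0,0,-4,0,0,0,0,0,0,-4,0,0,0,0]'
```

```text
clock: 5.4
eef_pos: [0.5449, -0.1148, 0.1123]
tool_rot: [0.041, 0.999, -0.0, 0.0]
ft_force: [0.6, -0.4, 1.8]
grip_width: 0.0003
grasp_force: 0.8
clock: 5.65
eef_pos: [0.5451, -0.1149, 0.1115]
tool_rot: [0.041, 0.999, -0.0, 0.001]
ft_force: [-4.4, 0.6, 18.6]
grip_width: 0.0002
grasp_force: 8.3
```

```bash
python3 - <<'E'
from h import *
b=bot.camera("side")[190:270,250:350]
cv2.imwrite("pics/c2.png",cv2.resize(cv2.convertScaleAbs(b,alpha=1.6),(750,600),interpolation=2))
E
```

```text
(no output)
```

View pics/c2.png

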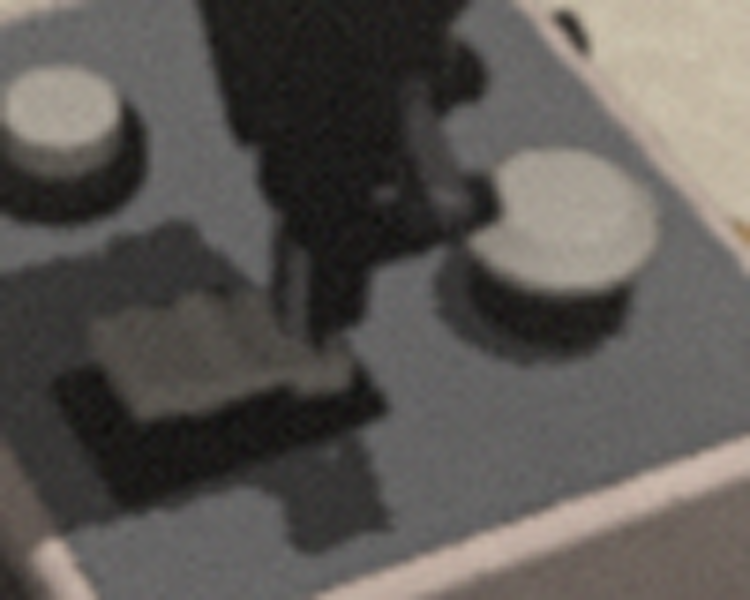

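The far end is down, the near end of the paddle (about 130,330) is raised, and 18.6 N shows the hard stop. Next I lift and move above the round button.

```bash
python3 -m inch '[0,0,35,0,0,0,0,0,0,35,0,0,0,0,-7,33,37,0,0,0,0,-14,66,37,0,0,0,0,-21,100,37,0,0,0,0,-21,100,37,0,0,0,0,-21,100,37,0,0,0,0]'
python3 - <<'E'
from h import *
print(bot.get_obs()["eef_pos"])
c=np.zeros((400,800,3),np.uint8)
a=bot.camera("top")[150:250,250:350];b=bot.camera("side")[180:280,240:340]
c[:,:400]=cv2.resize(a,(400,400),interpolation=2);c[:,400:]=cv2.resize(b,(400,400),interpolation=2)
cv2.imwrite("pics/c3.png",cv2.convertScaleAbs(c,alpha=1.4))
E
```

```text
clock: 6.28
eef_pos: [0.5229, -0.0133, 0.1451]
tool_rot: [0.04, 0.999, -0.0, -0.0]
ft_force: [0.4, -1.0, 0.2]
grip_width: 0.0
grasp_force: 0.0
[ 0.52292709 -0.01332357  0.14506939]
```

View pics/c3.png

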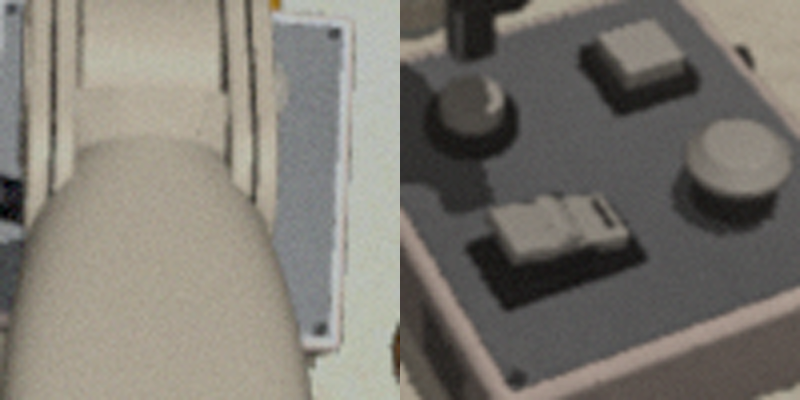

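The rocker is clearly tipped over, with its near end up (490,220) and far end low (620,220). The fingertip is above the round button (470,90), so I press it.

```bash
python3 -m inch '[0,-1,-15,0,0,0,0,0,-1,-26,0,0,0,0,0,-1,-30,0,0,0,0,0,-1,-30,0,0,0,0]'
python3 -m inch '[0,0,-3,0,0,0,0,0,0,-6,0,0,0,0,0,0,-6,0,0,0,0]'
```

```text
clock: 6.72
eef_pos: [0.5232, -0.017, 0.1143]
tool_rot: [0.042, 0.999, -0.0, -0.001]
ft_force: [0.7, 0.1, -0.1]
grip_width: -0.0001
grasp_force: 0.0
clock: 6.97
eef_pos: [0.5239, -0.0163, 0.1094]
tool_rot: [0.042, 0.999, -0.0, 0.0]
ft_force: [0.1, 0.8, -0.0]
grip_width: 0.0002
grasp_force: 0.0
```

```bash
python3 -m inch '[0,0,-2,0,0,0,0,0,0,-4,0,0,0,0,0,0,-4,0,0,0,0]'
python3 - <<'E'
from h import *
b=bot.camera("side")[170:240,220:320]
cv2.imwrite("pics/c4.png",cv2.resize(cv2.convertScaleAbs(b,alpha=1.6),(800,560),interpolation=2))
E
```

```text
clock: 7.22
eef_pos: [0.5241, -0.0161, 0.1086]
tool_rot: [0.041, 0.999, -0.0, 0.001]
ft_force: [-6.9, -2.0, 19.3]
grip_width: -0.0002
grasp_force: 9.8
```

View pics/c4.png

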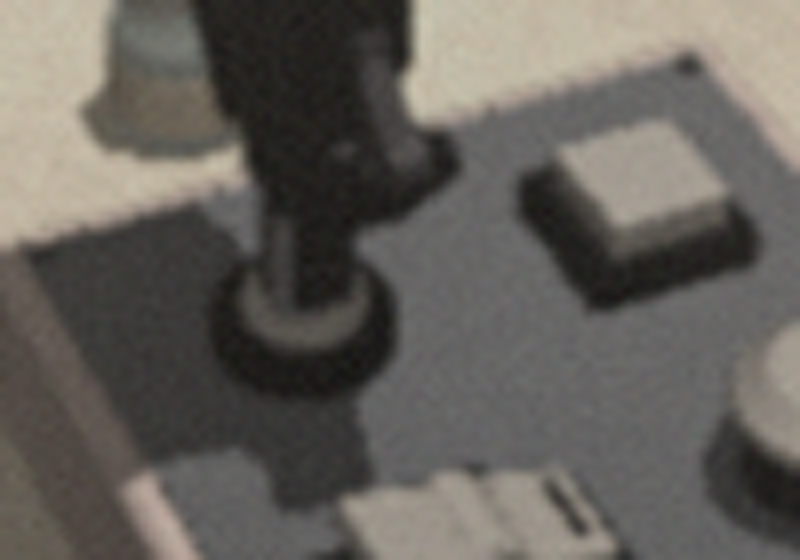

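The round button now sits low in its housing (305,310) with 19 N at the hard stop, and z = 0.109 is what fully in should read. Next is the key.

```bash
python3 -m inch '[0,0,35,0,0,0,0,0,0,37,0,0,0,0,33,-2,37,0,0,0,0,66,-4,37,0,0,0,0,100,-5,37,0,0,0,0,100,-5,37,0,0,0,0,100,-5,37,0,0,0,0]'
python3 - <<'E'
from h import *
b=bot.camera("side")[170:240,220:320]
cv2.imwrite("pics/c5.png",cv2.resize(cv2.convertScaleAbs(b,alpha=1.6),(800,560),interpolation=2))
E
```

```text
clock: 7.85
eef_pos: [0.6248, -0.0206, 0.1411]
tool_rot: [0.041, 0.999, 0.0, -0.0]
ft_force: [0.0, 0.0, 0.4]
grip_width: -0.0001
grasp_force: 0.0
```

View pics/c5.png

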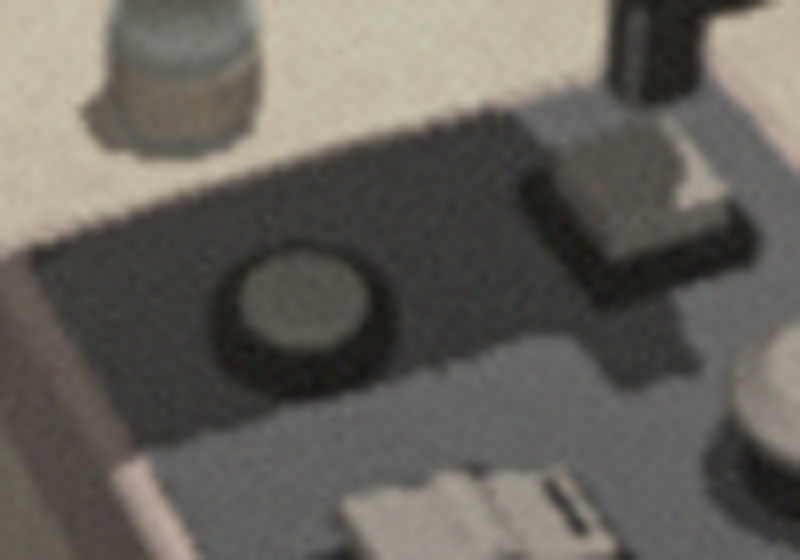

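The round button stayed in and the rocker stayed over. The fingertip (655,95) is above the key (640,185), so I press it.

```bash
python3 -m inch '[0,0,-15,0,0,0,0,0,0,-24,0,0,0,0,0,0,-29,0,0,0,0,0,0,-33,0,0,0,0,0,0,-35,0,0,0,0,0,0,-35,0,0,0,0,0,0,-35,0,0,0,0]'
```

```text
clock: 8.48
eef_pos: [0.6222, -0.0207, 0.1091]
tool_rot: [0.041, 0.999, 0.0, -0.001]
ft_force: [-5.4, -0.0, 9.1]
grip_width: 0.0001
grasp_force: 4.3
```

```bash
python3 -m inch '[0,0,-2,0,0,0,0,0,0,-2,0,0,0,0,0,0,-2,0,0,0,0,0,0,-2,0,0,0,0,0,0,-2,0,0,0,0,0,0,-2,0,0,0,0]'
python3 - <<'E'
from h import *
b=bot.camera("side")[170:240,220:320]
cv2.imwrite("pics/c6.png",cv2.resize(cv2.convertScaleAbs(b,alpha=1.6),(800,560),interpolation=2))
o=bot.get_obs();print(o["clock"],o["eef_pos"],o["ft_force"])
E
```

```text
clock: 8.98
eef_pos: [0.6223, -0.0207, 0.1089]
tool_rot: [0.041, 0.999, 0.0, 0.0]
ft_force: [-8.6, 0.0, 17.3]
grip_width: -0.0001
grasp_force: 8.4
9.0333 [ 0.62222898 -0.02063613  0.10892548] [-8.68793407 -0.10399902 16.54723349]
```

View pics/c6.png

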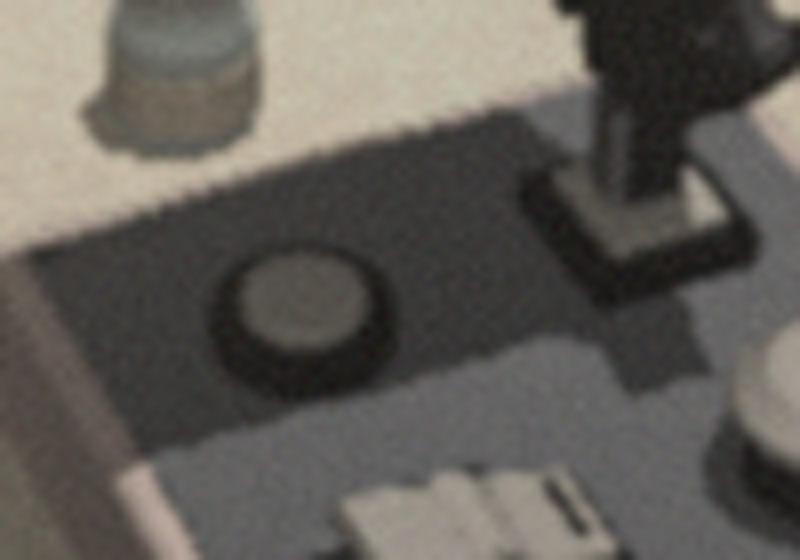

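The key is low in its housing (645,210) under the fingertip, held at a steady 17 N with z at its hard stop; the button and rocker are still set.

```bash
python3 -c "
from workcell import bot
print(bot.job_done())"
```

```text
the job is handed in; nothing more can be done
None
```

I pushed the rocker over, pressed the round button in, and handed the job in at about 9 s with the square key held down at about 17 N; the stop button, jar, cup and tape roll were left alone, and the hand-in returned no verdict.

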